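Cap the thinner tin and close the carton

ROBOT

A 6-joint arm with a two-finger parallel gripper is mounted at the origin on the work surface. World frame = base frame: x ahead of the robot, y to its left, z up, the work surface at z = 0. Lengths are in m, angles in rad, forces in N, time in s.
With the tool pointing down it reaches from about 0.4 to 0.825 m from the base axis. Payload 7 kg.
Tool frame: the origin (TCP) lies on the centre line of the jaws, within the pads' length; the fingertips stand 22 mm ahead of it and the grasp point (between the pads) lies 3 mm ahead of it; z points along the fingers, y is the line along which they close (so a half turn about z gives the same grasp; the last joint's range is limited). The gripper opens to 88 mm and grips with 3 to 60 N. Pads are 19 mm wide; open, the fingers measure 130 mm over their backs; the gripper's body (78 mm by 193 mm) begins 47 mm behind the grasp point.
Start: joints at [1.395, 0.359, 0.012, 0, -1.224, -0.288], TCP at [0.302, 0.604, 0.249] pointing down, gripper open.
Joint ranges: [-3.07, 3.07], [-1.43, 2.12], [-1.02, 1.25], [-3.03, 1.67], [-3.05, -0], [-3.03, 3.03]. Speed limits (rad/s): [2.39, 2.39, 3.01, 3.14, 3.14, 3.14].

INTERFACE

Orientations are given as [roll, pitch, yaw] about the fixed x, y, z axes, in that order (R = Rz(yaw) Ry(pitch) Rx(roll)).
In Python, from station import arm gives the robot as it stands.
- The arm moves only by the tool arm_command, never from a script. Its argument "series" is one flat list of numbers, 7 for each row, row after row: the turn, a rotation vector about the tool's x, y, z each as a share of 90 degrees, from -1 to 1, then the shift along the tool's x, y, z each as a share of 0.1 m, from -1 to 1, then the opening, from 0 (shut) to 1 (fully open). A call has 1 to 8 rows; each row is the pose to reach, as a shift and turn from the pose commanded when the call began, along the tool's axes at that moment; what a row does not reach only later rows make up. A row lasts 1/8 s, in which the tool goes at most 62.5 mm and 10.7 degrees, less where a joint would pass 70% of its speed; a pose out of reach is approached as far as the arm can. A call with a number of a shift or a turn outside -1 to 1 is refused whole. A call with a gripper value outside its range is refused whole. The fingers move at their own pace and stop on an object; "force" is the grip in N (left out, the last holds). Time passes only in rows, so rows that repeat a pose let the fingers close. It gives the time, the measured TCP pose, the force, the opening and the grip force at its end, in the units of the state.
- arm.get_state(): the state, without advancing time (a new reading comes with each control period).
- arm.grab_frame(name): name is "scene" or "top" or "wrist"; returns the picture (400x640x3 uint8, blue, green, red); there is no depth.
- arm.camera_model(name): a dict with "fovy" (degrees; the focal length in pixels is half the picture's height over the tangent of half this angle, whatever the lens; pixels are square), "cx", "cy" (the principal point, pixels), "pose" (4x4, takes a point from camera to world coordinates). Camera axes: x right, y down, z forward; pixel columns grow to the right and rows downward; lengths in m; the calibration is good to about 2 mm. A picture is of the moment at which its call begins: read the wrist's pose just before it. camera_model takes no time and is no camera call; for the wrist camera it gives the pose at the moment of the call.
- arm.job_done(): hands the job in; it is judged then, once.
The state is a dict: "t": time; "q": joint angles; "qd": joint speeds; "joint_efforts": joint torques, N m; "eef_pos": TCP position; "ee_rot": TCP orientation; "force": force on the tool from outside, world axes, zero at the start; "moment": the same for the moment, N m; "width": finger opening in m; "gripper_force": force on a finger pad.
Only numpy, scipy, OpenCV 4.12 (cv2) and the standard library are available. Lean on these libraries where they do the work, as an engineer would, in place of code of your own. Each camera call takes 0.05 s, during which the arm holds its last target. There are 200 camera calls.

TASK

Two thinner tins are packed in the open carton and the cap of one is loose: screw that cap fully home, clockwise until it stops, and leave the other cap tight. Then close the carton: fold the short flap down flat first, and after it the long flap down flat over it. Leave the other things on the bench where they are.

Things in the scene. Friction and masses are not known exactly. Their poses are not given: they have to be found in the camera images.
- carton: Open cardboard carton, 232 (its x) x 170 (its y) x 158 mm tall, walls 4 mm, fixed to the bench. Origin: centre of its underside. It turns by up to 0.35 rad either way. Holds the two tins side by side along its x, and carries one flap on each long side.
- cap_a (a joint): Turn of the loose cap in rad: 0 = screwed home against its stop, positive = unscrewed (counter-clockwise seen from above); it starts between about 1.7 and 2.5. Clockwise from above tightens it. The cap stays at one height as it turns.
- cap_b (a joint): The same for the other cap, which is already screwed home (0) and is to stay so.
- cap_a_grip (a point): On the turning axis of the loose cap, 10 mm below the top of its grip bar; z up, x along the bar towards the cap's nose. The cap is a black 68 mm disc, 14 mm thick, with an upright grey grip bar across it: 62 long, 16 wide, standing 30 mm above the disc. The bar's top lies 6 mm below the carton's rim.
- cap_a_nose (a point): Tip of the one small nose on the edge of the loose cap's disc, 46 mm from the axis and 24 mm lower than cap_a_grip. When the cap is home the nose points along the carton's +y and rests against the black block that stands on the tin's top beside the cap.
- cap_b_grip (a point): The same point of the other, identical cap, on the identical tin; 112 mm from cap_a_grip along the carton's x. Which tin is nearer the robot changes.
- short_flap (a joint): Angle of the short flap in rad: 0 = folded flat over the carton, 1.57 = upright, it starts leaning outwards at 1.85 to 2.25. It turns stiffly and stays where it is left.
- long_flap (a joint): The same for the long flap on the other side.
- short_flap_hinge (a point): Middle of the short flap's hinge line, on the carton's +y top edge (hinge along the carton's x), about 160 mm above the bench. The flap is 226 mm along the hinge, 75 mm from hinge to free edge and 4 mm thick.
- short_flap_edge (a point): Middle of the short flap's free edge.
- long_flap_hinge (a point): Middle of the long flap's hinge line, on the carton's -y top edge, 5 mm higher than the other. The flap is 226 mm along the hinge, 125 mm from hinge to free edge and 4 mm thick.
- long_flap_edge (a point): Middle of the long flap's free edge.
- tape_roll: Bystander, to be left alone: bare cardboard tape core standing on its end (ring 96 mm across, 48 mm tall, open in the middle), just in front of the carton. Origin: centre of its underside.
- paint_tin: Bystander, to be left alone: closed round metal tin 74 mm across, 73 mm tall, behind the carton. Origin: centre of its underside.
- mixing_cup: Bystander, to be left alone: white plastic cup, 84 mm across, 100 mm tall. Origin: centre of its underside.
- squeeze_bottle: Bystander, to be left alone: white bottle, 60 mm across, 170 mm tall. Origin: centre of its underside.
- tin_opener: Bystander, to be left alone: screwdriver lying flat. Origin: the point under its middle.
- paint_brush: Bystander, to be left alone: brush lying flat. Origin: the point under its middle.
- strainer_pot: Bystander, to be left alone: steel pot 100 mm across, 75 mm tall. Origin: centre of its underside.
Mind the look-alikes: they are no part of the job. What is shaped like the part that bears cap_b but yellow is not meant.

How it is judged:
By the outcome, as a careful person would: the job done as asked, in the order asked, and still so for the second after the job is handed in, with the robot touching nothing.
It also fails if it takes over 69 s, if anything falls off the work surface, if the arm or the gripper's body presses on something with over 40 N, if the wrist force passes 120 N, or if a joint passes its speed limit or range.

## Working session

There is one attempt and no reset: what is moved stays moved. The work goes in short steps, Python scripts to look and compute and a tool call to move; the robot and the scene stay as the last step left them, time stands still between calls to the robot, and variables do not carry over. Pictures are saved under pics/ and viewed, at most 10 in all, crops included, and the job is handed in when it is done.

Besides the shell and the picture viewer there is one more tool, called after "Emit:" in YAML: its name, and indented under it one key for each argument. arm_command: Moves the arm, as the interface text tells. Its arguments: {"type":"object","properties":{"series":{"type":"array"},"force":{"type":"number"}},"required":["series"]}

```bash
mkdir -p pics; ls; python3 - <<'E'
from station import arm
import cv2,numpy as np
s=arm.get_state();print({k:np.round(v,3).tolist() for k,v in s.items()})
for n in("scene","top"):
    cv2.imwrite(f"pics/{n}0.png",arm.grab_frame(n));m=arm.camera_model(n);print(n,m["fovy"],m["cx"],m["cy"],np.round(m["pose"],3).tolist())
E
```

```text
pics
{'t': 0.0, 'q': [1.395, 0.359, 0.011, -0.0, -1.224, -0.288], 'qd': [0.0, 0.002, -0.001, 0.001, -0.0, -0.001], 'joint_efforts': [-0.002, -58.272, 29.305, 6.997, 0.007, -0.0], 'eef_pos': [0.302, 0.603, 0.248], 'ee_rot': [3.14, -0.0, -0.464], 'force': [-0.138, 0.266, -0.132], 'moment': [-0.016, -0.028, -0.029], 'gripper_force': 0.0, 'width': 0.088}
scene 45.17080600964901 313.59783624229294 191.85534170562943 [[-0.336, 0.604, -0.723, 1.44], [0.942, 0.221, -0.254, 0.331], [0.006, -0.766, -0.643, 0.954], [0.0, 0.0, 0.0, 1.0]]
top 57.08037893979329 313.90373867596 204.84801033961872 [[0.018, -0.985, 0.17, 0.309], [-1.0, -0.016, 0.016, -0.03], [-0.013, -0.17, -0.985, 1.239], [0.0, 0.0, 0.0, 1.0]]
```

View pics/scene0.png

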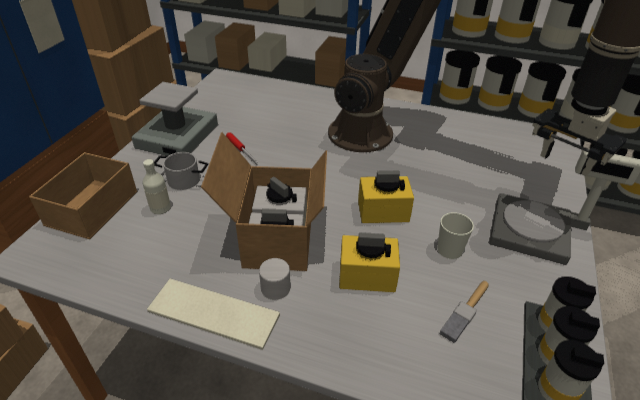

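View pics/top0.png

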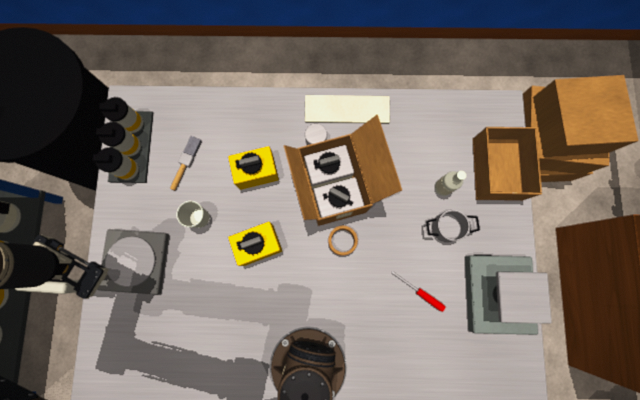

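The top view shows the open carton at about (335,185), with the short flap to the left (295,185) and the long flap to the right (380,165). The caps are at (328,162) and (340,198). The look-alikes are the caps on yellow tins at (250,162) and (254,243), the loose black-capped tins at left (118,135), and the empty carton at (507,165). I'll take one close crop of the carton.

```bash
python3 - <<'E'
import cv2
i=cv2.imread("pics/top0.png")[110:235,275:410];j=cv2.imread("pics/scene0.png")[125:275,195:335]
a=cv2.resize(i,None,fx=4.4,fy=4.4,interpolation=2)
cv2.imwrite("pics/c1.png",a)
E
```

```text
(no output)
```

View pics/c1.png

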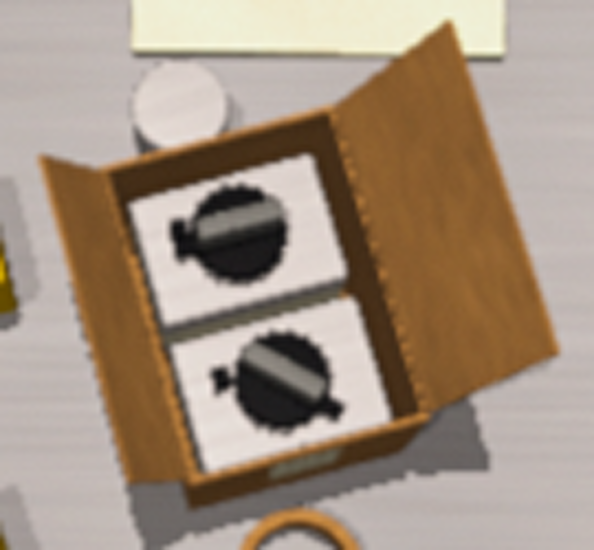

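The crop shows two white tins in the carton. The near cap (crop 283,380; px 339,196) has its nose at lower right (330,410), away from its block at (222,380), so it is the loose one. The far cap's nose (185,240) rests against its block, so it is tight.

```bash
cat > h.py <<'E'
import numpy as np,cv2
from station import arm
def ray(m,p):
    f=200/np.tan(np.radians(m["fovy"])/2);d=np.array([(p[0]-m["cx"])/f,(p[1]-m["cy"])/f,1.])
    P=np.array(m["pose"]);return P[:3,3],P[:3,:3]@d
def plane(m,p,z):
    o,d=ray(m,p);return o+d*(z-o[2])/d[2]
def proj(m,X):
    f=200/np.tan(np.radians(m["fovy"])/2);P=np.array(m["pose"]);c=P[:3,:3].T@(np.array(X)-P[:3,3])
    return np.array([f*c[0]/c[2]+m["cx"],f*c[1]/c[2]+m["cy"]])
E
python3 - <<'E'
from h import *
m=arm.camera_model("top");c=lambda x,y:((x+.5)/4.4+275-.5,(y+.5)/4.4+110-.5)
np.set_printoptions(precision=4,suppress=True)
for n,p,z in[("+y far",(106,170),.159),("+y near",(191,480),.159),("-y far",(332,112),.163),("-y near",(428,412),.163),("capA",(283,380),.122),("nose",(332,410),.118),("capB",(239,233),.122),("noseB",(183,240),.118),("barA1",(247,350),.152),("barA2",(322,392),.152),("barB1",(196,228),.152),("barB2",(280,212),.152)]:
    print(n,plane(m,c(*p),z))
E
```

```text
+y far [0.6706 0.038  0.159 ]
+y near [ 0.4539 -0.0247  0.159 ]
-y far [ 0.7136 -0.1188  0.163 ]
-y near [ 0.5022 -0.1838  0.163 ]
capA [ 0.5308 -0.0881  0.122 ]
nose [ 0.5106 -0.1229  0.118 ]
capB [ 0.6374 -0.056   0.122 ]
noseB [ 0.6328 -0.016   0.118 ]
barA1 [ 0.5455 -0.0617  0.152 ]
barA2 [ 0.5169 -0.1132  0.152 ]
barB1 [ 0.6317 -0.0253  0.152 ]
barB2 [ 0.6441 -0.0836  0.152 ]
```

```bash
cat >> h.py <<'E'
from scipy.spatial.transform import Rotation as Ro
np.set_printoptions(precision=4,suppress=True)
C=np.array([.584,-.0717,0]);Y=.29
def cart(p): return C+Ro.from_euler("z",Y).apply(p)   # carton -> world
def row(pos,rpy):  # row (7 minus opening) from the present pose
    s=arm.get_state();R=Ro.from_euler("xyz",s["ee_rot"]);t=Ro.from_euler("xyz",rpy)
    return np.r_[(R.inv()*t).as_rotvec()/(np.pi/2),R.inv().apply(np.array(pos)-s["eef_pos"])/.1]
E
python3 - <<'E'
from h import *
m=arm.camera_model("top");c=lambda x,y:np.array(((x+.5)/4.4+275-.5,(y+.5)/4.4+110-.5))
for n,sg,L,hz,ps in[("short",1,.075,.160,[(42,157),(130,482)]),("long",-1,.125,.165,[(450,22),(557,352)])]:
    for p,x in zip(ps,(.113,-.113)):
        e=[(np.linalg.norm(proj(m,cart((x,sg*(.085-L*np.cos(t)),hz+L*np.sin(t))))-c(*p)),t) for t in np.arange(1.5,2.5,.01)]
        print(n,min(e))
print(row(np.array([.47,-.11,.32]),[np.pi,0,1.06-.3]))
m=arm.camera_model("wrist");P=np.array(m["pose"]);s=arm.get_state();R=Ro.from_euler("xyz",s["ee_rot"])
print("cam in tool",R.inv().apply(P[:3,3]-s["eef_pos"]),R.inv().apply(P[:3,2]),m["fovy"])
E
```

```text
short (np.float64(0.4220804385459457), np.float64(2.0700000000000003))
short (np.float64(0.8465123552484443), np.float64(2.0800000000000005))
long (np.float64(0.6128515104867647), np.float64(2.130000000000001))
long (np.float64(0.9636588670291775), np.float64(2.1100000000000003))
[ 0.0008  0.0005 -0.7791  4.6962  5.6279 -0.7139]
cam in tool [ 0.0808  0.     -0.1368] [-0.3018 -0.0006  0.9534] 67.36987731502941
```

Loose cap A is at (0.531,-0.088) with its nose about 2.34 rad off home. The flaps stand at about 2.07 and 2.12 rad. The sizes agree: caps 111 mm apart, hinge 226 mm. Next I move over cap A.

Emit:
arm_command:
  series: [0,0,0,0.86,0.86,-0.13,0.6,0,0,0,0.86,0.86,-0.13,0.6]

```text
t: 0.35
eef_pos: [0.3404, 0.4868, 0.2606]
ee_rot: [3.14, -0.0, -0.463]
force: [1.2, 0.2, 1.2]
width: 0.0728
gripper_force: 0.0
```

Emit:
arm_command:
  series: [0,0,0,0.86,0.86,-0.13,0.6,0,0,0,0.86,0.86,-0.13,0.6]

```text
t: 0.6
eef_pos: [0.379, 0.3708, 0.2746]
ee_rot: [3.141, 0.0, -0.464]
force: [0.9, 0.5, -0.3]
width: 0.055
gripper_force: 0.0
```

Emit:
arm_command:
  series: [0,0,0,0.86,0.86,-0.13,0.6,0,0,0,0.86,0.86,-0.13,0.6]

```text
t: 0.85
eef_pos: [0.4174, 0.2554, 0.2877]
ee_rot: [-3.142, 0.0, -0.463]
force: [0.7, 0.5, 0.3]
width: 0.0527
gripper_force: 0.0
```

Emit:
arm_command:
  series: [0,0,0,0.86,0.86,-0.13,0.6,0,0,0,0.86,0.86,-0.13,0.6]

```text
t: 1.1
eef_pos: [0.4558, 0.1401, 0.3008]
ee_rot: [-3.141, -0.0, -0.463]
force: [1.0, -0.1, 0.8]
width: 0.0526
gripper_force: 0.0
```

Emit:
arm_command:
  series: [0,0,0,0.86,0.86,0,0.6,0,0,0,0.86,0.86,0,0.6]

```text
t: 1.35
eef_pos: [0.4943, 0.0247, 0.3007]
ee_rot: [-3.141, -0.0, -0.464]
force: [1.4, 1.3, 0.1]
width: 0.0523
gripper_force: 0.0
```

Emit:
arm_command:
  series: [0,0,-0.12,0.86,0.86,0,0.6,0,0,-0.24,0.86,0.86,0,0.6,0,0,-0.36,0.86,0.86,0,0.6,0,0,-0.48,0.86,0.86,0,0.6,0,0,-0.6,0.86,0.86,0,0.6,0,0,-0.72,0.86,0.86,0,0.6,0,0,-0.84,0.86,0.86,0,0.6,0,0,-0.97,0.86,0.86,0,0.6]

```text
t: 2.35
eef_pos: [0.5324, -0.0887, 0.3002]
ee_rot: [-3.141, 0.0, 0.991]
force: [0.3, -0.5, -0.6]
width: 0.0525
gripper_force: 0.0
```

Emit:
arm_command:
  series: [0,0,0,0,0,0,0.6]

```text
t: 2.48
eef_pos: [0.5324, -0.0886, 0.3002]
ee_rot: [-3.141, 0.0, 0.984]
force: [-0.2, 1.0, 0.1]
width: 0.0524
gripper_force: 0.0
```

```bash
python3 - <<'E'
from h import *
m=arm.camera_model("wrist");i=arm.grab_frame("wrist");cv2.imwrite("pics/w1.png",i)
s=arm.get_state();print(s["eef_pos"],s["ee_rot"],proj(m,(.531,-.088,.152)))
E
```

```text
[ 0.5325 -0.0886  0.3003] [-3.1412  0.0003  0.9808] [320.6139 187.8208]
```

View pics/w1.png

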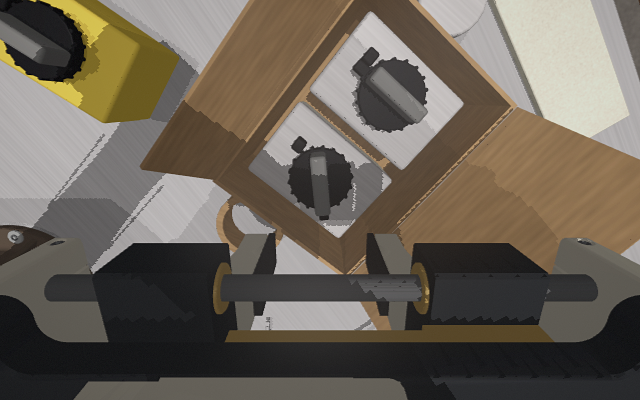

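The wrist view shows loose cap A, disc centred near (320,180), with its bar running from (318,152) to (323,208), its nose at (324,216) and its block at (299,143). Cap B at (392,95) is home, with its nose by its block at (365,60). I measure the bar with a mask.

```bash
python3 - <<'E'
from h import *
m=arm.camera_model("wrist");i=cv2.imread("pics/w1.png");g=i.max(2)
x0,y0,x1,y1=284,140,358,225
c=g[y0:y1,x0:x1]
for r in range(146,222,6): print(r,g[r,296:350:2])
d=((g<62)*255).astype(np.uint8);d[:y0]=0;d[y1:]=0;d[:,:x0]=0;d[:,x1:]=0
b=((g>66)&(g<125)&(i.max(2)-i.min(2)<14)).astype(np.uint8)*255
b[:150]=0;b[212:]=0;b[:,:308]=0;b[:,332:]=0
cs=max(cv2.findContours(b,0,2)[0],key=cv2.contourArea);r=cv2.minAreaRect(cs);print(r)
q=cv2.boxPoints(r);print(q);print([plane(m,p,.152) for p in q]);
cs=max(cv2.findContours(d,0,2)[0],key=cv2.contourArea)
print("disc",cv2.boundingRect(cs))
E
```

```text
146 [ 56  57  57  57  46 181 186 188  55 182 190 184 141  49 108 187 184 182
 191 188 184 183 180 180 182 178 180]
152 [109  46  44  49  46  51  57  58  64  73  73  76  75  75  68  57  59  59
  59  54  47 184 190 186 183 180 179]
158 [ 76  48  55  56  56  57  57  96 113 111 112 114 117 120 113  58  57  58
  57  58  57  57  57  55  77 187 185]
164 [ 54  53  54  54  54  53  53  92 118 121 123 124 125 126 117  70  55  48
  46  48  46  46  47  47  48  53  44]
170 [ 45  45  45  45  45  45  44  50 110 120 122 123 124 125 119  91  44  45
  47  45  46  46  47  46  45  46  46]
176 [44 43 43 44 45 42 44 42 73 74 74 75 75 75 74 73 44 45 44 43 44 45 44 43
 43 44 45]
182 [43 42 42 43 42 43 42 44 68 74 74 75 74 75 74 73 47 43 43 43 43 42 41 43
 42 43 42]
188 [41 40 42 41 42 43 42 40 51 73 74 74 74 73 74 73 55 40 42 41 41 41 41 43
 42 42 41]
194 [ 40  38  39  41  40  41  39  40  38  71  72  72  74  75  73  73  70  39
  40  41  41  41  41  40  40  36 113]
200 [114  37  40  40  39  37  40  40  38  69  73  73  73  73  73  73  72  40
  40  40  39  39  37 108 111 110 109]
206 [111 129 112 110 113  51  38  35  37  55  72  72  74  72  73  73  71  42
  64 115 113 110 110 110 111 110 109]
212 [ 90  89  87  90  99 106 109 111 111 113  69  73  73  71  71  73  71  81
 112 110 109 112 110 111 110 109 109]
218 [ 88  89  90  91  91  91  88  90 104 108 109 115  39  37  38  38  43 112
 109 111 109 106 109 108 110 111 110]
((319.5, 181.5), (59.0, 23.0), 90.0)
[[308. 152.]
 [331. 152.]
 [331. 211.]
 [308. 211.]]
[array([ 0.5408, -0.0518,  0.152 ]), array([ 0.5591, -0.064 ,  0.152 ]), array([ 0.5262, -0.1142,  0.152 ]), array([ 0.5068, -0.1012,  0.152 ])]
disc (288, 140, 65, 68)
```

```bash
python3 - <<'E'
from h import *
m=arm.camera_model("wrist")
a,b=plane(m,(317.3,155.5),.152),plane(m,(323.1,214.5),.152)
d=b-a;L=np.linalg.norm(d);c=(a+b)/2;y=np.arctan2(-d[1],-d[0]);print(a,b,L,c,"yaw",y)
print("side width",np.linalg.norm(plane(m,(312.,182),.152)-plane(m,(328,182),.152)))
# cap B bar check and carton block
print("nose",plane(m,(324,217),.118))
c[2]=.152
print(row(c,[np.pi,0,y]))
E
```

```text
[ 0.5463 -0.0595  0.152 ] [ 0.5175 -0.1129  0.152 ] 0.06064795880045917 [ 0.5319 -0.0862  0.152 ] yaw 1.074426301381686
side width 0.015722001460272035
nose [ 0.5095 -0.1271  0.118 ]
[-0.0003  0.0001 -0.0596  0.0174 -0.0176  1.4833]
```

Emit:
arm_command:
  series: [0,0,-0.06,0.02,-0.01,0.3,0.6,0,0,-0.06,0.02,-0.01,0.6,0.6,0,0,-0.06,0.02,-0.01,0.9,0.6]

```text
t: 2.9
eef_pos: [0.5328, -0.0864, 0.2097]
ee_rot: [3.141, -0.0, 1.075]
force: [-0.8, 0.3, -0.3]
width: 0.0529
gripper_force: 0.0
```

Emit:
arm_command:
  series: [0,0,0,0,0,0.2,0.6,0,0,0,0,0,0.4,0.6,0,0,0,0,0,0.58,0.6,0,0,0,0,0,0.58,0.6]

```text
t: 3.4
eef_pos: [0.5319, -0.0866, 0.1513]
ee_rot: [-3.139, 0.002, 1.076]
force: [-0.4, -0.0, 0.3]
width: 0.0526
gripper_force: 0.0
```

Emit:
arm_command:
  series: [0,0,0,0,0,0,0,0,0,0,0,0,0,0,0,0,0,0,0,0,0,0,0,0,0,0,0,0]
  force: 35

```text
t: 3.9
eef_pos: [0.533, -0.0864, 0.1529]
ee_rot: [3.141, -0.0, 1.079]
force: [-0.7, -0.3, -0.3]
width: 0.0183
gripper_force: 0.0
```

Emit:
arm_command:
  series: [0,0,0,0,0,0,0,0,0,0,0,0,0,0,0,0,0,0,0,0,0]

```text
t: 4.28
eef_pos: [0.5329, -0.0864, 0.1528]
ee_rot: [3.141, -0.0, 1.079]
force: [-1.9, 1.6, 5.6]
width: 0.016
gripper_force: 35.0
```

Emit:
arm_command:
  series: [0,0,0.1,0,0,0,0,0,0,0.2,0,0,0,0,0,0,0.3,0,0,0,0]

```text
t: 4.65
eef_pos: [0.5334, -0.0868, 0.1528]
ee_rot: [3.14, -0.0, 0.604]
force: [0.8, -1.7, 1.7]
width: 0.0156
gripper_force: 35.0
```

Emit:
arm_command:
  series: [0,0,0.1,0,0,0,0,0,0,0.2,0,0,0,0,0,0,0.3,0,0,0,0,0,0,0.4,0,0,0,0,0,0,0.5,0,0,0,0,0,0,0.6,0,0,0,0]

```text
t: 5.4
eef_pos: [0.5336, -0.0881, 0.1529]
ee_rot: [3.139, -0.002, -0.339]
force: [2.4, -10.9, 0.5]
width: 0.0157
gripper_force: 35.0
```

Emit:
arm_command:
  series: [0,0,0.1,0,0,0,0,0,0,0.2,0,0,0,0,0,0,0.3,0,0,0,0,0,0,0.4,0,0,0,0,0,0,0.5,0,0,0,0]

```text
t: 6.02
eef_pos: [0.5328, -0.0889, 0.1529]
ee_rot: [3.139, -0.003, -1.124]
force: [0.6, -12.9, 2.1]
width: 0.0159
gripper_force: 35.0
```

```bash
python3 -c "
from h import *
s=arm.get_state();print(s)"
```

```text
{'t': 6.025, 'q': array([ 0.2001,  0.2229, -0.4182,  0.0044, -0.9312,  0.2437]), 'qd': array([-0.0024, -0.0011, -0.    , -0.001 , -0.0024, -1.2483]), 'joint_efforts': array([  7.0744, -42.3824,  25.8697,   1.8033,   0.9738,   1.9219]), 'eef_pos': array([ 0.5328, -0.0889,  0.1529]), 'ee_rot': array([ 3.1393, -0.003 , -1.1244]), 'force': array([  0.6367, -12.9407,   2.0984]), 'moment': array([-5.0595, -0.067 ,  0.1415]), 'gripper_force': 35.009899735450745, 'width': 0.01588951873010354}
```

Emit:
arm_command:
  series: [0,0,0.05,0,0,0,0,0,0,0.09,0,0,0,0,0,0,0.11,0,0,0,0,0,0,0.13,0,0,0,0,0,0,0.13,0,0,0,0]

```text
t: 6.65
eef_pos: [0.5325, -0.0889, 0.1529]
ee_rot: [3.139, -0.003, -1.323]
force: [-1.2, -12.3, 2.8]
width: 0.016
gripper_force: 35.5
```

```bash
python3 -c "
from h import *
s=arm.get_state();print(s['ee_rot'],s['moment'],s['joint_efforts'],s['force'])"
```

```text
[ 3.1394 -0.0035 -1.3229] [-4.7085  0.0972  0.7604] [  6.2131 -42.1199  26.0638   1.7594   1.1699  -0.9159] [ -1.2249 -12.341    2.8376]
```

Emit:
arm_command:
  series: [0,0,0.02,0,0,0,0,0,0,0.04,0,0,0,0,0,0,0.06,0,0,0,0,0,0,0.06,0,0,0,0]

```text
t: 7.15
eef_pos: [0.5324, -0.0884, 0.1529]
ee_rot: [3.14, -0.003, -1.417]
force: [-2.2, -9.7, 3.8]
width: 0.0167
gripper_force: 37.8
```

```bash
python3 -c "
from h import *
s=arm.get_state();print(s['ee_rot'],s['moment'],s['joint_efforts'],s['force'])"
```

```text
[ 3.1396 -0.0031 -1.4166] [-3.5841  0.6224  0.9691] [  4.4246 -41.5369  25.9878   2.4382   1.3821  -1.2044] [-2.1876 -9.7151  3.8206]
```

The width and moment rose while the bar stood still, so the cap is against its stop. I release, lift, and align the tool with the carton.

Emit:
arm_command:
  series: [0,0,0,0,0,0,0.5,0,0,0,0,0,0,0.5,0,0,0,0,0,0,0.5,0,0,0,0,0,-0.25,0.5,0,0,0,0,0,-0.6,0.5,0,0,-0.09,0,0,-0.95,0.5]

```text
t: 7.9
eef_pos: [0.5328, -0.0862, 0.2484]
ee_rot: [3.141, 0.0, -1.274]
force: [0.6, 0.2, 0.5]
width: 0.0437
gripper_force: 0.0
```

Emit:
arm_command:
  series: [0,0,0,0,0,-0.4,0,0,0,0,0,0,-0.6,0,0,0,0,0,0,-0.6,0]

```text
t: 8.28
eef_pos: [0.5337, -0.0862, 0.3093]
ee_rot: [-3.138, -0.0, -1.277]
force: [-0.5, 0.7, -0.4]
width: 0.0187
gripper_force: 0.0
```

```bash
python3 - <<'E'
from h import *
m=arm.camera_model("wrist");i=arm.grab_frame("wrist");cv2.imwrite("pics/w2.png",i)
s=arm.get_state();print(s["eef_pos"],s["ee_rot"]);np.save("w2.npy",m["pose"])
for n,p in [("sh",(0,.085,.16)),("lh",(0,-.085,.165)),("capA",(-.056,0,.122)),("capB",(.056,0,.122))]:print(n,proj(m,cart(p)))
E
```

```text
[ 0.533  -0.0862  0.3078] [-3.1404  0.0002 -1.2767]
sh [271.454  261.7947]
lh [261.8251  95.1807]
capA [323.8224 176.7039]
capB [223.1001 176.2355]
```

View pics/w2.png

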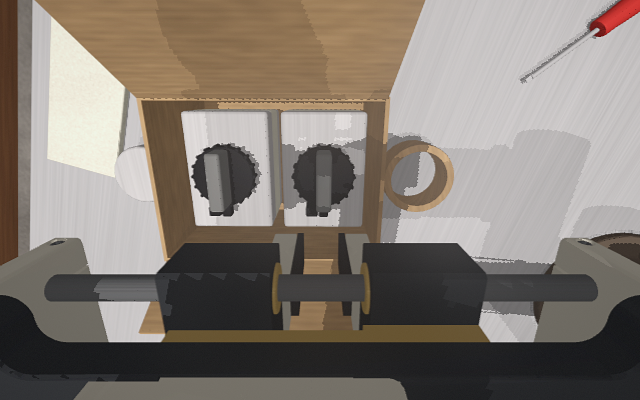

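The wrist view shows both grip bars parallel, at (324,180) and (215,180), with both noses on their blocks, so cap A is home. I now go outside the short flap with the fingers shut.

Emit:
arm_command:
  series: [0,0,0,-0.5,-0.53,0,0,0,0,0,-0.75,-0.53,0,0]

```text
t: 8.57
eef_pos: [0.5626, 0.0023, 0.3055]
ee_rot: [3.139, 0.0, -1.277]
force: [0.1, -1.0, -0.9]
width: 0.0007
gripper_force: 0.0
```

Emit:
arm_command:
  series: [0,0,0,-0.6,0,0,0,0,0,0,-0.75,0,0,0,0,0,0,-0.75,0,0.45,0,0,0,0,-0.75,0,0.86,0,0,0,0,-0.75,0,0.86,0]

```text
t: 9.2
eef_pos: [0.538, 0.0714, 0.2181]
ee_rot: [3.134, -0.001, -1.277]
force: [0.1, -0.6, 0.0]
width: 0.0003
gripper_force: 0.0
```

Emit:
arm_command:
  series: [0,0,0,0.2,0,0,0,0,0,0,0.4,0,0,0,0,0,0,0.55,0,-0.1,0]

```text
t: 9.57
eef_pos: [0.5565, 0.0191, 0.2327]
ee_rot: [-3.142, 0.0, -1.277]
force: [-0.6, 2.0, -1.5]
width: 0.0005
gripper_force: 0.9
```

Emit:
arm_command:
  series: [0,0,0,0.27,0,0,0,0,0,0,0.4,0,0.1,0,0,0,0,0.48,0,0.21,0,0,0,0,0.54,0,0.35,0,0,0,0,0.56,0,0.45,0]

```text
t: 10.2
eef_pos: [0.5721, -0.034, 0.1853]
ee_rot: [3.141, -0.0, -1.277]
force: [1.4, 0.1, 1.9]
width: 0.0005
gripper_force: 0.8
```

Emit:
arm_command:
  series: [0,0,0,0,0,0.03,0,0,0,0,0,0,0.05,0]

```text
t: 10.45
eef_pos: [0.5722, -0.034, 0.1839]
ee_rot: [3.141, -0.002, -1.275]
force: [-12.9, 1.9, 32.4]
width: 0.0003
gripper_force: 16.3
```

Contact at 32 N with the tip at z≈0.162, so the short flap is down. I lift and take a check image.

Emit:
arm_command:
  series: [0,0,0,0,0,-0.5,0,0,0,0,0,0,-0.98,0]

```text
t: 10.7
eef_pos: [0.5716, -0.0334, 0.2798]
ee_rot: [3.139, 0.0, -1.276]
force: [1.8, 0.5, -0.5]
width: 0.0007
gripper_force: 0.0
```

Emit:
arm_command:
  series: [0,0,0,0.2,0,-0.55,0,0,0,0,0.6,0,-0.62,0,0,0,0,0.95,0,-0.62,0]

```text
t: 11.08
eef_pos: [0.6002, -0.1249, 0.3421]
ee_rot: [-3.14, 0.0, -1.276]
force: [-0.5, -0.9, -0.1]
width: 0.0008
gripper_force: 0.0
```

Emit:
arm_command:
  series: [0,0,0,0.6,0,0,0,0,0,0,0.95,0,0,0]

```text
t: 11.32
eef_pos: [0.6275, -0.2171, 0.34]
ee_rot: [3.14, 0.001, -1.277]
force: [0.0, 0.0, -0.7]
width: -0.0001
gripper_force: 0.0
```

```bash
python3 - <<'E'
from h import *
i=arm.grab_frame("scene");cv2.imwrite("pics/s2.png",cv2.resize(i[110:290,180:420],None,fx=3,fy=3))
print(arm.get_state()["eef_pos"])
E
```

```text
[ 0.628  -0.22    0.3393]
```

View pics/s2.png

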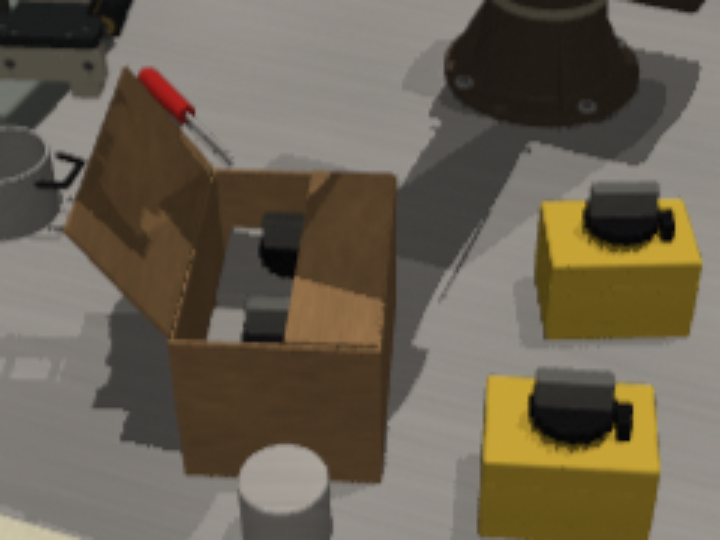

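The scene crop shows the short flap flat along the right side of the carton (340,260) and the long flap still leaning out at left (140,200). Next is the long flap.

Emit:
arm_command:
  series: [0,0,0,0.3,0,0,0,0,0,0,0.3,0,0.4,0,0,0,0,0.3,0,0.82,0,0,0,0,0.3,0,0.82,0]

```text
t: 11.88
eef_pos: [0.634, -0.2434, 0.255]
ee_rot: [3.134, 0.004, -1.277]
force: [-0.5, -1.0, 0.5]
width: 0.0005
gripper_force: 0.0
```

Emit:
arm_command:
  series: [0,0,0,-0.3,0,0,0,0,0,0,-0.6,0,-0.05,0,0,0,0,-0.88,0,-0.13,0,0,0,0,-0.88,0,-0.13,0]

```text
t: 12.38
eef_pos: [0.6114, -0.1585, 0.2758]
ee_rot: [-3.138, -0.002, -1.274]
force: [0.4, -0.7, 0.4]
width: 0.0003
gripper_force: 0.0
```

Emit:
arm_command:
  series: [0,0,0,-0.25,0,0,0,0,0,0,-0.46,0,0.05,0,0,0,0,-0.64,0,0.18,0,0,0,0,-0.79,0,0.38,0,0,0,0,-0.88,0,0.6,0,0,0,0,-0.91,0,0.78,0,0,0,0,-0.91,0,0.78,0]

```text
t: 13.25
eef_pos: [0.5835, -0.0726, 0.1935]
ee_rot: [3.139, 0.0, -1.276]
force: [-0.5, 0.5, 0.7]
width: 0.0006
gripper_force: 0.0
```

Emit:
arm_command:
  series: [0,0,0,0,0,0.03,0,0,0,0,0,0,0.05,0,0,0,0,0,0,0.06,0]

```text
t: 13.62
eef_pos: [0.5846, -0.0731, 0.1892]
ee_rot: [-3.141, -0.0, -1.277]
force: [-1.8, 1.5, 7.2]
width: 0.0004
gripper_force: 3.9
```

```bash
python3 - <<'E'
from h import *
i=arm.grab_frame("scene");cv2.imwrite("pics/s3.png",cv2.resize(i[60:290,150:420],None,fx=2.6,fy=2.6))
E
```

```text
(no output)
```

View pics/s3.png

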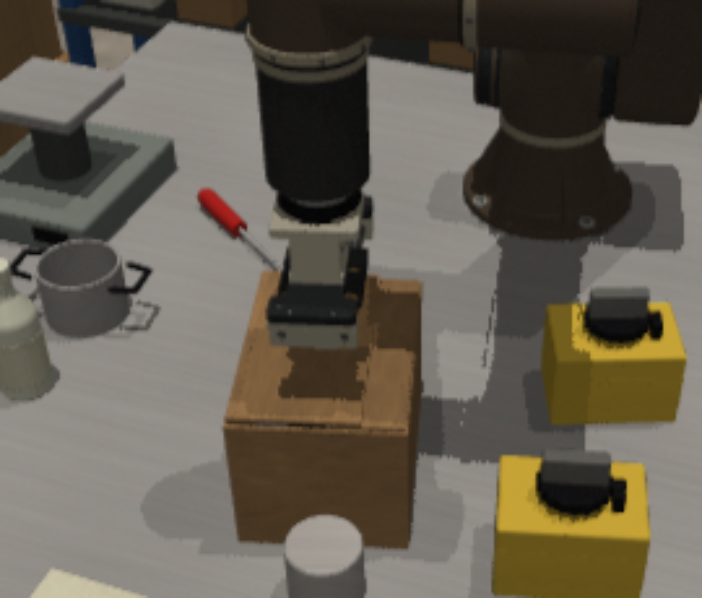

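The long flap lies over the short one, with its free edge near (365,390). I press a little more to seat it, then retreat.

Emit:
arm_command:
  series: [0,0,0,0,0,0.02,0,0,0,0,0,0,0.03,0,0,0,0,0,0,0.03,0]

```text
t: 14.05
eef_pos: [0.5847, -0.0731, 0.189]
ee_rot: [-3.139, -0.001, -1.276]
force: [-7.8, 3.5, 21.1]
width: 0.0005
gripper_force: 10.7
```

Emit:
arm_command:
  series: [0,0,0,0,0,0.01,0,0,0,0,0,0,0.02,0]

```text
t: 14.3
eef_pos: [0.5848, -0.0731, 0.1886]
ee_rot: [-3.138, -0.002, -1.275]
force: [-15.3, 6.4, 37.4]
width: 0.0007
gripper_force: 18.9
```

Emit:
arm_command:
  series: [0,0,0,0,0,-0.3,0,0,0,0,0,0,-0.8,0,0,0,0,0,0,-1,0,0,0,0,0,0,-1,0]

```text
t: 14.8
eef_pos: [0.585, -0.073, 0.2857]
ee_rot: [-3.138, -0.001, -1.277]
force: [0.2, -0.1, -0.1]
width: 0.0005
gripper_force: 0.0
```

```bash
python3 - <<'E'
from h import *
i=arm.grab_frame("scene")[110:290,150:420];j=arm.grab_frame("wrist")
cv2.imwrite("pics/f.png",np.vstack([cv2.resize(i,(450,300)),cv2.resize(j,(450,281))]))
E
```

```text
(no output)
```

View pics/f.png

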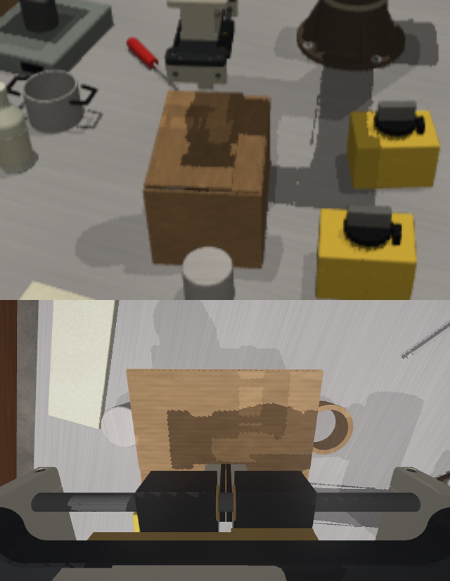

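The carton is closed with both flaps flat, the long one on top. The tape roll (330,430) and paint tin (120,425) look unmoved. The robot is clear, so I hand the job in.

```bash
python3 -c "
from station import arm
print(arm.job_done())"
```

```text
the job is handed in; nothing more can be done
None
```

I screwed the loose cap home to its stop and left the other cap tight, then folded the short flap flat and the long flap flat over it; the other things on the bench were left alone, and I handed the job in at about 15 s (no verdict came back).

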